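# Lock the T-post into the drilling fixture

### The job

Take the T-post out of its wooden rack and lock it into the grey drilling fixture: pass its crossbar down through the narrow slot, press gently against the sprung top plate, give the post a quarter turn and let it come up so that the crossbar sits crosswise in its notches underneath, then let go and move clear. The slot plate may be set well off to one side, so feel for the slot with a light touch and never push hard (keep below 25 N). Leave the other things on the bench where they are.

Things in the scene. Friction and masses are not known exactly. Their poses are not given: they have to be found in the camera images.
- post: loose steel T-post, 0.2 kg, upright in the rack. Origin: centre of its crossbar; z up. Crossbar: round bar 8 mm thick, 31 mm long with round ends, along x. Shank 8 mm thick. Round collar 40 mm across, from 25 to 29 mm above the origin. On top a black bar handle 40 mm long (along x, as the crossbar), 14 mm thick (along y), from 48 to 74 mm above the origin. Same after half a turn.
- bed: fixed grey base on the bench, 110 x 130 mm, with an ear at each x end (174 mm overall). Origin: centre of its underside; x along the slot, z up. It carries two level steel plates, 86 x 90 mm, one 13 mm above the other, with one straight slot through both, 10.5 x 36 mm, closed at its ends, long side along bed x, centred at bed x = 0. The cavity below is free down to z = 6 mm.
- plate_top (a point): point on the bed 52 mm above its underside, level with the upper plate's top. NOT the slot: both plates are clamped up to 18 mm to either side of it along bed y, differently each time and not reported; the slot can be seen, or felt where the crossbar drops in. They do not shift sideways in use. A crossbar lying on the plate has its centre 4 mm above this point, one in the slot sinks.
- topplate (a joint): the sprung upper plate, 5 mm thick: 0 when up, grows as it is pressed straight down, 0.0125 m fully down (hard stop). It resists with 4 N at first touch, 10 N when down. The collar meets it with the crossbar's centre 27 mm above the bed's underside. It must be down 7 mm (crossbar centre under 20 mm) before the crossbar can turn; 9 to 10 mm (17 to 18 mm) is good.
- seat (a point): point on the bed 24 mm above its underside: the height of the crossbar's centre once locked. Lower plate: rigid, 24 to 34 mm above the underside; its underside has a notch across the slot's middle, 12 mm wide (bed x), 36 mm long (bed y), 4 mm deep, into which the spring lifts the turned crossbar. At 20 mm it is under the plate but not in the notch. Shares the unreported sideways setting.
- rack: fixed wooden rack 80 x 70 x 36 mm with a 13 mm wide channel along its x, open at both ends, in which the crossbar hangs; the post's collar lies on its top face. Origin: centre of its underside.
- screwdriver: screwdriver lying on the bench, bystander; origin under its middle
- jar: closed jar 56 mm across, 75 mm high, bystander; origin under its middle
- tray: shallow grey tray 80 x 100 x 30 mm, bystander; origin under its middle
- vblock: steel V-block 60 x 45 x 40 mm, bystander; origin under its middle

How it is judged:
By the outcome, as a careful person would: the job done as asked, in the order asked, and still so for the second after the job is handed in, with the robot touching nothing.
It also fails if it takes over 67 s, if anything falls off the work surface, if the arm or the gripper's body presses on something with over 40 N, if the wrist force passes 120 N, or if a joint passes its speed limit or range.

### The arm

A 6-joint arm with a two-finger parallel gripper is mounted at the origin on the work surface. World frame = base frame: x ahead of the robot, y to its left, z up, the work surface at z = 0. Lengths are in mm, angles in rad, forces in N, time in s.
With the tool pointing down it reaches from about 400 to 825 mm from the base axis. Payload 7 kg.
Tool frame: the origin (TCP) lies between the finger pads; the fingertips stand 8 mm ahead of it and the grasp point (between the pads) lies 11 mm behind it; y points along the fingers, x is the direction in which the jaws open and shut, and the axes are right-handed (so a half turn about y gives the same grasp; the last joint's range is limited). The gripper opens to 88 mm and grips with 3 to 60 N. Pads are 19 mm wide; open, the fingers measure 130 mm over their backs; the gripper's body (78 mm by 193 mm) begins 47 mm behind the grasp point.
Start: joints at [1.525, 0.359, 0.012, 0, -1.224, -0.288], TCP at [221.162, 637.717, 234.561] pointing down, gripper open.
Joint ranges: [-3.07, 3.07], [-1.43, 2.12], [-1.02, 1.25], [-3.03, 1.67], [-3.05, -0], [-3.03, 3.03]. Speed limits (rad/s): [2.39, 2.39, 3.01, 3.14, 3.14, 3.14].

### API

Orientations are given as a rotation vector (axis times angle).
In Python, from bench import env, jaws, inverse_kinematics, observe, cams, workorder gives the robot as it stands. The module is installed in compiled form; this text tells all that it offers. Calls block until the motion is done:
- env.reach(position, orientation): joint-space move of the TCP to a pose.
- env.line_to(position, rot=None, rate=150, f_stop=None): straight line of the TCP; rot=None keeps the orientation; rate is the mean speed in mm/s. With f_stop (N) it stops when the force on the tool has changed by that much, and returns True; else False.
- env.move_j(angles): joint-space move.
- jaws.grip(opening, squeeze=None): opening from 0.0 (shut) to 1.0 (fully open); squeeze is the grip in N (None keeps the last); returns when the fingers have stopped.
- env.dwell(seconds).
- inverse_kinematics(position, orientation): joint angles nearest the present ones, or None.
- observe(): the state.
- cams.read_camera(name): name is "scene" or "top" or "wrist"; returns a dict with "color" (420x560x3 uint8, red, green, blue), "z_map" (420x560 float32, mm along the optical axis (not along the pixel's ray), 0 where there is no reading), "fx", "fy", "cx", "cy" (pixels), "dist_coeffs" ([k1, k2, p1, p2, k3] as OpenCV has them; the pictures are not rectified), "R" (3x3) and "t" (3): a world point X has camera coordinates R X + t; the wrist camera has in their place "tool_from_camera" (4x4, takes a point from camera to tool coordinates, whose origin is the TCP and whose axes are the tool frame's). Camera axes: x right, y down, z forward; pixel columns grow to the right and rows downward; lengths in mm; the calibration is good to about 2 mm. A picture is of the moment at which its call begins: read the wrist's pose just before it.
A pose or a line that the arm cannot do raises env.Unreachable and nothing moves.
- workorder.hand_in(): hands the job in, once; it reports no verdict.
The state is a dict: "clock": time; "q": joint angles; "qd": joint speeds; "tau": joint torques, N m; "tool_pos": TCP position; "tcp_rot": TCP orientation; "wrist_force": force on the tool from outside, world axes, zero at the start; "wrist_torque": the same for the moment, N m; "finger_gap": opening from 0.0 (shut) to 1.0 (fully open).
Only numpy, scipy, OpenCV 4.12 (cv2) and the standard library are available. Lean on these libraries where they do the work, as an engineer would, in place of code of your own. Each camera call takes 0.05 s, during which the arm holds its last target. There are 200 camera calls.

## Working session

There is one attempt and no reset: what is moved stays moved. The work goes in short steps, each a Python script; the robot and the scene stay as the last script left them, time stands still between calls to the robot, and variables do not carry over. Pictures are saved under pics/ and viewed, about 8 in all and at most 12, crops included, and the job is handed in when it is done.

```bash
mkdir -p pics; ls; python3 - <<'E'
from bench import env,jaws,observe,cams
import cv2,numpy as np
s=observe();print(s['clock'],s['tool_pos'],s['tcp_rot'],s['wrist_force'])
for n in ("scene","top"):
    c=cams.read_camera(n);cv2.imwrite(f"pics/{n}0.png",c["color"][...,::-1]);np.savez(f"{n}0.npz",**c)
    print(n,c['fx'],c['fy'],c['cx'],c['cy'],c['dist_coeffs'],c['t'],-c['R'].T@c['t'],c['R'].round(3).tolist())
E
```

```text
pics
0.0 [221.00605234 637.27795162 233.60125755] [-1.03368533  1.45011473 -1.45205753] [-0.35992788  0.0178774   0.74122518]
scene 464.3339714377682 464.3339714377682 278.8317436260453 210.67978058900457 [-0.05685569  0.          0.          0.          0.        ] [-388.88365585 -197.12784853 1500.05548122] [1188.96288989 -590.7760482   823.16902305] [[0.69, 0.724, -0.004], [0.468, -0.451, -0.76], [-0.552, 0.522, -0.65]]
top 415.37646390236085 415.37646390236085 279.77932555929726 212.30735682745313 [-0.11439166  0.          0.          0.          0.        ] [  3.10477512 548.25928219 975.59529719] [ 429.42317636   -1.84758778 1033.42942965] [[-0.006, -1.0, -0.002], [-0.993, 0.006, -0.118], [0.118, 0.001, -0.993]]
```

View pics/top0.png

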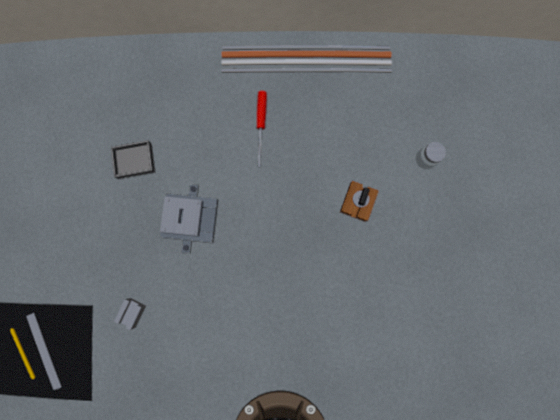

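View pics/scene0.png

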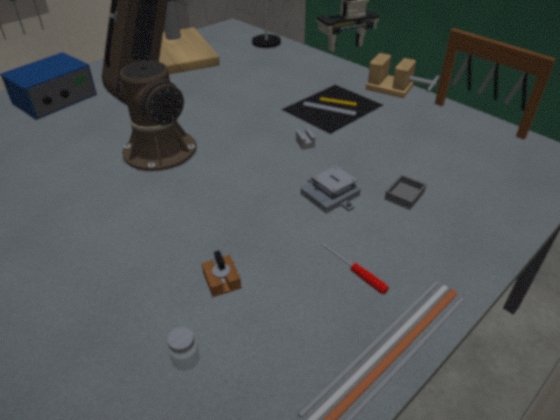

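```bash
cat > h.py <<'E'
import numpy as np,cv2
from scipy.spatial.transform import Rotation as Ro
def K(c): return np.array([[c['fx'],0,c['cx']],[0,c['fy'],c['cy']],[0,0,1.]])
def cast(c,px,z,R=None,t=None):
    "pixels -> world points on the plane at height z"
    R=c['R'] if R is None else R; t=c['t'] if t is None else t
    u=cv2.undistortPoints(np.array(px,float).reshape(-1,1,2),K(c),np.array(c['dist_coeffs'],float)).reshape(-1,2)
    d=np.c_[u,np.ones(len(u))]@R; o=-R.T@t
    return o+d*((z-o[2])/d[:,2])[:,None]
def wristRt(c,s):
    T=np.eye(4);T[:3,:3]=Ro.from_rotvec(s['tcp_rot']).as_matrix();T[:3,3]=s['tool_pos']
    W=np.linalg.inv(T@np.array(c['tool_from_camera'])); return W[:3,:3],W[:3,3]
def biggest(m,n=1):
    cs,_=cv2.findContours(m.astype(np.uint8),cv2.RETR_EXTERNAL,cv2.CHAIN_APPROX_NONE)
    return sorted(cs,key=cv2.contourArea)[::-1][:n]
def rect(P):
    "world xy points -> centre, (long,short), long-axis angle"
    (c,(w,h),a)=cv2.minAreaRect(np.float32(P[:,:2]))
    if w<h: w,h,a=h,w,a+90
    a=(a+90)%180-90
    return np.round(c,1),(round(w,1),round(h,1)),round(a,1)
def down(yaw):
    "tool y down, tool x (jaw axis) at angle yaw (deg) in world xy"
    x=np.array([np.cos(np.radians(yaw)),np.sin(np.radians(yaw)),0]);y=np.array([0,0,-1.])
    return Ro.from_matrix(np.c_[x,y,np.cross(x,y)]).as_rotvec()
E
python3 - <<'E'
from h import *
c=dict(np.load('top0.npz'));im=c['color'];g=im.max(2).astype(int)
def win(m,x0,y0,x1,y1):
    o=np.zeros_like(m);o[y0:y1,x0:x1]=m[y0:y1,x0:x1];return o
for nm,m,z in (("handle",win(g<45,345,180,385,222),85),("slot",win(g<90,172,203,192,228),52),
   ("rack",win((im[...,0].astype(int)-im[...,2]>50),330,175,390,230),36),
   ("plate",win(g>135,155,190,205,245),52)):
    k=biggest(m)[0];print(nm,cv2.boundingRect(k),rect(cast(c,k,z)))
print("ears",cast(c,[(194,188),(186,248)],15))
print(Ro.from_rotvec([-1.03368533,1.45011473,-1.45205753]).as_matrix().round(2))
cv2.imwrite('pics/crop0.png',np.hstack([cv2.resize(im[175:260,150:225],None,fx=5,fy=5),cv2.resize(im[165:250,325:400],None,fx=5,fy=5)])[...,::-1])
E
```

```text
handle (359, 189, 10, 16) (array([ 578.2, -194.7]), (39.8, 12.5), -20.0)
slot (178, 209, 5, 14) (array([539.8, 238.8]), (31.9, 7.3), -5.1)
rack (342, 181, 36, 39) (array([ 574.6, -193.8]), (82.2, 68.6), -21.1)
plate (161, 197, 39, 37) (array([540.5, 239. ]), (87.3, 82.3), 83.8)
ears [[612.94717914 213.77800291  15.        ]
 [463.35356955 231.0551288   15.        ]]
[[-0.33 -0.    0.94]
 [-0.94 -0.   -0.33]
 [ 0.   -1.    0.  ]]
```

View pics/crop0.png

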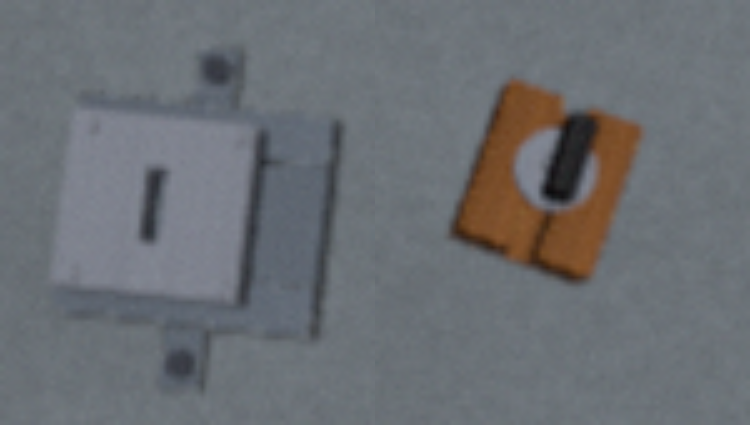

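```bash
python3 - <<'E'
from h import *
from bench import env,jaws,observe,cams,inverse_kinematics as ik
c=cams.read_camera("wrist");print(np.array(c['tool_from_camera']).round(2).tolist(),c['fx'])
for p,y in (((540,239,250),(-96,84)),((540,239,40),(-96,84,-6,174)),((577,-194,61),(69.5,-110.5))):
    for a in y: 
        q=ik(list(p),down(a).tolist()); print(p,a,None if q is None else np.round(q,2))
env.reach([540,239,250],down(-96))
s=observe();c=cams.read_camera("wrist");R,t=wristRt(c,s);c['R']=R;c['t']=t;np.savez("w1.npz",**c)
print(s['clock'],s['tool_pos'],-R.T@t)
cv2.imwrite("pics/w1.png",c["color"][...,::-1])
E
```

```text
[[1.0, -0.0, 0.0, 1.22], [-0.0, -0.28, 0.96, -149.68], [-0.0, -0.96, -0.28, 75.88], [0.0, 0.0, 0.0, 1.0]] 295.1504039922627
(540, 239, 250) -96 [ 0.75  0.21 -0.16  0.   -1.2   0.72]
(540, 239, 250) 84 [ 0.75  0.21 -0.16 -0.   -1.2  -2.42]
(540, 239, 40) -96 [ 0.75  0.42 -0.41  0.   -0.75  0.72]
(540, 239, 40) 84 [ 0.75  0.42 -0.41 -0.   -0.75 -2.42]
(540, 239, 40) -6 [ 0.75  0.42 -0.41  0.   -0.75  2.29]
(540, 239, 40) 174 [ 0.75  0.42 -0.41  0.   -0.75 -0.85]
(577, -194, 61) 69.5 [-0.    0.41 -0.35 -0.   -0.81 -1.92]
(577, -194, 61) -110.5 [-0.    0.41 -0.35  0.   -0.81  1.22]
2.0 [539.8269764  239.73230813 249.94142668] [614.85996639 230.52005507 399.62545642]
```

View pics/w1.png

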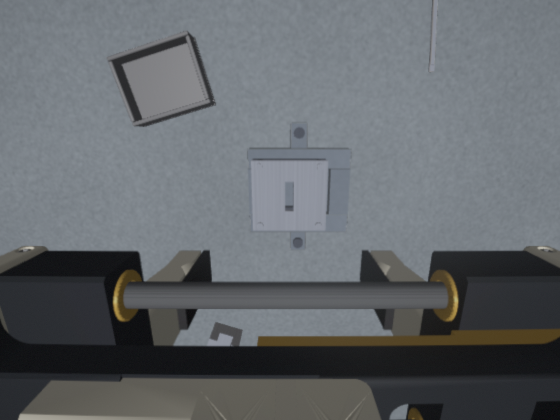

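```bash
python3 - <<'E'
from h import *
c=dict(np.load('w1.npz'));g=c['color'].max(2).astype(int)
print(g[178:216:2,282:298])
m=np.zeros(g.shape,bool);m[172:220,275:305]=g[172:220,275:305]<np.median(g[165:175,260:320])-22
k=biggest(m)[0];print(cv2.boundingRect(k),rect(cast(c,k,52)))
p=np.zeros(g.shape,bool);p[150:240,240:335]=g[150:240,240:335]>np.median(g[165:175,260:320])-22
k=biggest(p)[0];print(cv2.boundingRect(k),rect(cast(c,k,52)))
print(cast(c,[(299,132),(297,243)],15))
E
```

```text
[[160 158 158 160 161 159 158 158 158 159 158 158 162 161 159 156]
 [159 157 158 160 160 158 157 158 158 157 158 158 162 161 159 157]
 [159 157 154 145 142 141 141 141 140 140 138 138 159 161 158 156]
 [160 158 153 142 135 134 133 134 134 134 129 127 158 161 159 156]
 [159 157 153 141 135 134 133 133 135 134 128 123 158 161 159 157]
 [160 157 154 140 135 134 135 133 134 134 131 131 159 161 158 156]
 [159 157 153 140 133 133 134 135 135 135 132 132 159 161 158 156]
 [160 157 154 140 134 133 133 135 135 135 131 132 159 161 158 156]
 [159 157 154 141 134 133 132 133 135 134 131 129 159 161 158 156]
 [159 157 154 141 135 135 134 134 135 135 132 132 159 161 157 156]
 [159 158 153 141 136 136 135 135 136 135 131 132 159 161 157 157]
 [159 157 154 142 136 135 135 135 136 135 130 132 159 160 157 157]
 [159 157 154 142 135 135 134 135 134 135 132 132 159 160 158 157]
 [159 157 153 139 132 133 132 132 132 133 130 131 159 161 157 157]
 [158 156 146 102  80  80  79  78  78  79  87 121 159 160 157 155]
 [159 156 148 112  96  94  93  92  93  95 101 130 160 160 157 157]
 [159 157 150 123 111 109 107 106 101 101 106 130 159 160 157 156]
 [158 157 157 158 159 159 157 157 158 157 157 158 162 160 156 156]
 [158 157 157 158 160 160 158 159 159 160 159 160 162 159 156 156]]
(285, 183, 9, 28) (array([539.3, 233.9]), (33.2, 9.7), -6.0)
(240, 160, 95, 80) (array([533.6, 236.6]), (116.2, 97.9), 84.7)
[[612.40820693 213.44687368  15.        ]
 [464.55168716 229.84971737  15.        ]]
```

```bash
python3 - <<'E'
from h import *
from bench import env,jaws,observe,cams,inverse_kinematics as ik
def look(p,yaw,n):
    env.reach(p,down(yaw));env.dwell(.3)
    s=observe();c=cams.read_camera("wrist");R,t=wristRt(c,s);c['R']=R;c['t']=t;np.savez(n+".npz",**c,tp=s['tool_pos'])
    print(n,s['clock'],s['tool_pos'],s['wrist_force']);return c['color']
a=look([539,235,150],-96.3,"w2")
env.line_to([539,235,260])
b=look([577,-194,183],-110.5,"w3")
cv2.imwrite("pics/w23.png",np.hstack([a[100:400,100:460],b[100:400,100:460]])[...,::-1])
E
```

```text
w2 2.8333 [539.73730045 235.67231406 151.71694885] [-0.11277304 -0.0128572   0.09881409]
w3 5.675 [ 577.2416594  -193.32745108  183.11770032] [-0.47253784 -0.01960795 -0.63780256]
```

View pics/w23.png

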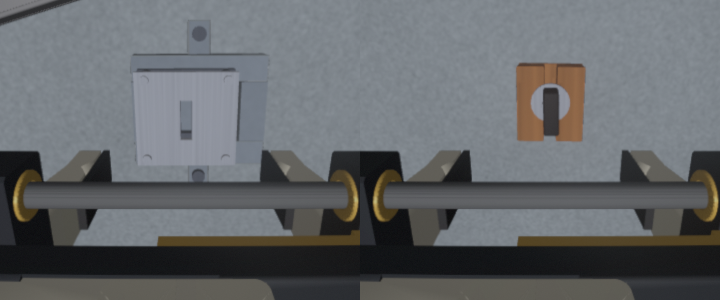

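```bash
python3 - <<'E'
from h import *
np.set_printoptions(linewidth=220)
c=dict(np.load('w3.npz'));g=c['color'].max(2).astype(int);C=100-360+100+0
# stacked col 551 -> full col 551-360+100=291 ; row +100
print("handle rows");print(g[180:245,290:292].mean(1).astype(int))
print("cols",g[200:232:6,276:306]);
print(cast(c,[(291,186),(291,236)],85))
c=dict(np.load('w2.npz'));g=c['color'].max(2).astype(int)
print("slot rows",g[194:246,286].tolist());print("cols",g[205:236:6,274:300])
for n,w,z in (('w2',(270,190,305,250),52),):
    d=c['z_map'];print(d[180:185,250].tolist(),(c['R'][2]@np.array([540,235,52])+c['t'][2]))
    # corners of slot
E
```

```text
handle rows
[137 135 129 122 144 156 154 121  64  45  45  45  47  53  59  63  63  62  62  62  62  61  62  61  60  60  60  60  60  60  60  60  60  59  59  59  60  58  58  58  58  58  58  57  58  58  57  56  56  57  56  55  55  55
  58  82 121 137 139 139 138 138 139 141 142]
cols [[158 160 159 158 156 158 144  76  58  61  62  62  62  62  62  62  62  62  61  60  60  57  82 132 155 156 156 155 155 158]
 [157 159 160 158 155 151 143  81  57  61  62  61  62  62  60  61  61  60  60  60  60  56  81 131 153 157 156 156 155 158]
 [157 158 160 158 157 157 145  82  57  58  60  61  59  59  59  61  59  60  59  59  58  56  81 131 153 156 156 155 156 156]
 [145 144 143 143 146 153 147  97  58  57  59  59  58  59  59  57  58  59  57  56  57  56  80 125 138 139 138 138 138 138]
 [145 144 143 141 140 140 130  84  56  56  58  58  58  58  58  58  57  57  56  56  56  53  72 110 130 135 137 138 138 139]
 [146 146 144 142 140 139 134 103  60  55  57  57  56  57  56  56  57  55  56  55  55  54  70 110 131 136 137 139 139 139]]
[[ 604.51231627 -209.98042377   85.        ]
 [ 562.25013206 -194.46526423   85. 
[... 335 characters left out ...]
135 133 130 127 149 161 161 160 157 157 158 160]
 [157 159 161 159 157 149 123 132 134 134 133 133 134 135 136 136 133 128 149 161 162 160 157 157 158 160]
 [158 159 160 160 157 151 131 133 135 135 135 135 134 135 135 135 131 128 149 162 162 159 156 157 159 160]
 [157 159 160 159 156 151 129 124 134 136 136 135 135 135 135 135 132 128 150 161 161 159 156 157 158 160]
 [157 160 159 159 157 150 124 111 121 123 123 123 123 123 123 124 120 121 150 162 161 158 156 156 158 160]
 [158 159 159 159 157 150 123 102 100  99  98  97  97  98  98  98  99 115 149 161 161 158 155 156 158 160]]
[250.996826171875, 251.5636749267578, 251.77499389648438, 252.1193389892578, 251.94200134277344] 260.55141602557626
```

```bash
python3 - <<'E'
from h import *
def w(c,u,v):
    d=np.median(c['z_map'][v-1:v+2,u-1:u+2]); x=cv2.undistortPoints(np.array([[[u,v]]],float),K(c),c['dist_coeffs'])[0,0]
    return (c['R'].T@(np.array([*x,1])*d-c['t'])).round(1)
c=dict(np.load('w3.npz'))
for p in [(290,190),(290,197),(290,210),(290,230),(280,203),(300,203),(265,220),(310,220)]: print('h',p,w(c,*p))
c=dict(np.load('w2.npz'))
for p in [(260,185),(260,240),(320,185),(320,240),(290,185)]: print('p',p,w(c,*p))
c=dict(np.load('top0.npz'))
for p in [(364,197),(170,205),(190,225)]: print('top',p,w(c,*p))
c=dict(np.load('w2.npz'));H=dict(np.load('w3.npz'))
# sub-pixel edges by hand: slot ends rows 200.6..239.6, cols 279.6..291.8 ; 
P=cast(c,[(285.7,200.6),(285.7,239.4),(279.5,220),(291.8,220)],52);print(P.round(1))
Q=cast(H,[(290.5,193.3),(290.5,235.4),(290.5,187.6)],85);print(Q.round(1))
for n,X,cc in (('slot',P,c),('handle',Q,H)):
    y=np.radians(-96.3+90 if n=='slot' else -110.5+90); print(n,[(round((p-cc['tp'])[:2]@[np.cos(y),np.sin(y)],1),round((p-cc['tp'])[:2]@[-np.sin(y),np.cos(y)],1)) for p in X])
E
```

```text
h (290, 190) [ 600.  -207.5   76.4]
h (290, 197) [ 595.7 -205.8   84.3]
h (290, 210) [ 584.8 -201.8   84.2]
h (290, 230) [ 567.6 -195.5   84.4]
h (280, 203) [ 584.  -191.4   39.7]
h (300, 203) [ 576.9 -210.5   39.5]
h (265, 220) [ 571.6 -169.8   35.9]
h (310, 220) [ 554.8 -214.1   35.2]
p (260, 185) [573.5 252.5  51.7]
p (260, 240) [523.9 259.2  51.8]
p (320, 185) [567.8 201.5  51.2]
p (320, 240) [518.  205.4  51.8]
p (290, 185) [570.7 227.   51.5]
top (364, 197) [ 576.6 -196.2   84.3]
top (170, 205) [565.4 263.5  52. ]
top (190, 225) [516.9 213.9  52. ]
[[557.6 232.2  52. ]
 [522.1 236.1  52. ]
 [540.8 239.5  52. ]
 [539.6 228.7  52. ]]
[[ 598.7 -207.4   85. ]
 [ 562.9 -194.2   85. ]
 [ 603.4 -209.1   85. ]]
slot [(np.float64(18.1), np.float64(-1.5)), (np.float64(-17.6), np.float64(-1.5)), (np.float64(0.6), np.float64(4.0)), (np.float64(0.6), np.float64(-6.9))]
handle [(np.float64(25.1), np.float64(-5.7)), (np.float64(-13.1), np.float64(-5.9)), (np.float64(30.0), np.float64(-5.6))]
```

```bash
python3 - <<'E'
from h import *
c=dict(np.load('scene0.npz'));g=c['color'].max(2).astype(int)
print(g[245:275,210:232]);print(g[170:187:1,325:347])
# predicted pixels of the candidates
for n,P in (('handle wrist',(580.8,-200.8,85)),('handle top',(578.2,-194.7,85)),('slot wrist',(539.9,234.1,52)),('slot top',(539.8,238.8,52))):
    print(n,cv2.projectPoints(np.array([P],float),cv2.Rodrigues(c['R'])[0],c['t'],K(c),c['dist_coeffs'])[0].ravel().round(1))
E
```

```text
[[108 106 104 107 107 107 107 104 107 104 107 105 105 103 104 101 105 103
  107 107 105 103]
 [103 106 103 103 103 107 102 107 108 105 109 103 106 106 104 107 103 108
  107 104 105 105]
 [103 104 106 106 105 107 101 104 104 105 106 106 106 108 103 108 104 103
  108 106 105 106]
 [106 109 107 107 105 105 102 104 103 107 106 106 104 105 105 111 108 106
  107 105 103 103]
 [107 103 102 105 104 101 100  93  93  96 100 103 107 106 106 105 108 107
  107 106 104 105]
 [107 107 103 104  98  89  83  77  77  80  93 101 102 107 105 107 101 105
  105 104 103 105]
 [107 108 101  94  81  66  55  48  50  62  85  95 105 103 104 107 107 106
  103 105 107 104]
 [107 106 100  86  62  45  41  32  36  49  72  89  99 102 104 105 104 106
  102 104 101 100]
 [107 105 101  86  61  38  33  28  27  38  58  82  96 101 105 106 103 105
   99 100 101 102]
 [107 106 100  84  60  42  30  25  29  28  50  70  91 101 101 101  98  99
   98  95  95 103]
 [105 108 103  88  69  42  33  26  33  33  44  60  81  93 100 102  98 102
  106  98  98  98]
 [106 107 105  94  72  45  26  26  32  26  32  49  69  90 102 107 109 107
  1
[... 2672 characters left out ...]
83  86 104 117 123 124
  122 128 124 126]
 [125 124 125 126 127 124 124 127 125 119 115 107  96  99 110 119 121 123
  125 124 125 125]
 [124 123 126 124 125 123 126 126 124 125 122 118 115 115 119 126 124 123
  123 123 124 121]
 [123 123 125 125 127 123 123 124 125 127 124 122 124 121 123 125 125 125
  124 125 124 123]
 [122 125 126 127 124 126 123 123 127 127 124 124 124 125 128 125 124 126
  127 122 119 113]
 [115 118 122 124 126 124 126 124 126 128 126 128 126 126 126 123 124 122
  122 114 105  96]
 [ 96 108 117 126 125 127 126 123 124 127 124 126 125 126 125 123 121 114
  107  95  86  80]]
handle wrist [217.9 256.5]
handle top [219.3 254.5]
slot wrist [333.8 178.6]
slot top [334.8 177.9]
```

```bash
cat >> h.py <<'E'
def handle(c,yaw,tp):
    "handle side centre and near end (tool-forward axis f, left axis l) relative to TCP"
    g=c['color'].max(2).astype(np.uint8); g=cv2.resize(g,None,fx=8,fy=8,interpolation=cv2.INTER_LINEAR)
    m=np.zeros(g.shape,np.uint8);m[165*8:246*8,265*8:315*8]=g[165*8:246*8,265*8:315*8]<98
    k=biggest(m)[0].reshape(-1,2); P=cast(c,(k+.5)/8-.5,85)[:,:2]-tp[:2]
    a=np.radians(yaw+90); f=P@[np.cos(a),np.sin(a)]; l=P@[-np.sin(a),np.cos(a)]
    mid=(f>np.percentile(f,20))&(f<np.percentile(f,80))
    return (f.min(),f.max(),l[mid&(l<np.median(l[mid]))].mean() ,l.min(),l.max(),rect(np.c_[f,l]))
E
python3 - <<'E'
from h import *
from bench import env,observe,cams
H=dict(np.load('w3.npz'));print(handle(H,-110.5,H['tp']))
env.reach([580.8,-200.8,183],down(69.5));env.dwell(.3)
s=observe();c=cams.read_camera("wrist");c['R'],c['t']=wristRt(c,s);np.savez("w4.npz",**c,tp=s['tool_pos'])
print(s['clock'],s['tool_pos'],handle(c,69.5,s['tool_pos']))
cv2.imwrite("pics/w4.png",c['color'][100:400,100:460,::-1])
E
```

```text
(np.float64(-13.346833170771372), np.float64(30.143128977280067), np.float64(-12.598288608951053), np.float64(-13.093005773062231), np.float64(1.249355580906487), (array([ 8.4, -5.9]), (43.6, 14.0), 0.8))
8.6667 [ 580.80829428 -200.78722338  183.0192452 ] (np.float64(-19.098402994254325), np.float64(24.429048907856476), np.float64(-6.373444102184017), np.float64(-6.936079134223217), np.float64(7.2674003566621925), (array([2.7, 0.2]), (43.6, 14.0), 0.5))
```

View pics/w4.png

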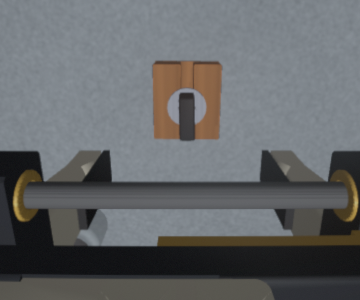

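```bash
python3 - <<'E'
from h import *
from bench import env,jaws,observe,cams
def st(n): s=observe();print(n,round(s['clock'],2),s['tool_pos'].round(2),s['wrist_force'].round(2),s['wrist_torque'].round(3),round(s['finger_gap'],3));return s
r=down(70.15)
env.reach([580.6,-200.9,120],r)
print(env.line_to([580.6,-200.9,61],rate=60,f_stop=6));st('at')
jaws.grip(0.0,35);env.dwell(.2);st('gripped')
env.line_to([580.6,-200.9,160],rate=80);st('up')
c=cams.read_camera("scene");cv2.imwrite("pics/s1.png",cv2.resize(c['color'][150:330,120:300],None,fx=3,fy=3)[...,::-1])
E
```

```text
False
at 10.21 [ 580.92 -200.96   61.38] [-0.41  1.35  0.86] [ 0.02  -0.186  0.019] 1.0
gripped 11.56 [ 580.64 -200.86   61.01] [-0.4   0.24 -0.69] [ 0.114 -0.295  0.025] 0.16
up 12.95 [ 580.24 -200.85  159.29] [ 0.4   0.88 -1.1 ] [ 0.019 -0.142  0.005] 0.154
```

View pics/s1.png

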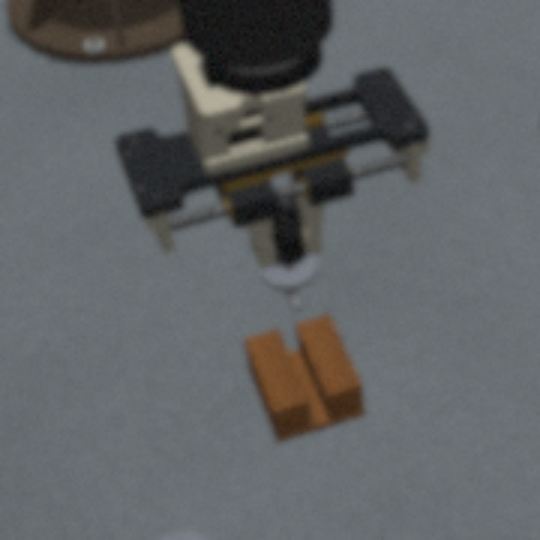

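```bash
cat >> h.py <<'E'
BX=np.array([np.cos(np.radians(-6.3)),np.sin(np.radians(-6.3))]);BY=np.array([-BX[1],BX[0]])
def at(dx,dy,z): return [*(np.array([539.0,234.3])+dx*BX+dy*BY),z]
def st(n):
    from bench import observe
    s=observe();d=s['tool_pos'][:2]-[539.0,234.3];print(n,round(s['clock'],2),(d@BX).round(2),(d@BY).round(2),s['tool_pos'][2].round(2),s['wrist_force'].round(2),s['wrist_torque'].round(3),round(s['finger_gap'],3));return s
E
python3 - <<'E'
from h import *
from bench import env,observe,cams
r=down(83.7)
env.reach(at(0,0,140),r);env.dwell(.3);st('above')
c=cams.read_camera("wrist");cv2.imwrite("pics/w5.png",cv2.resize(c['color'][150:300,180:400],None,fx=3,fy=3)[...,::-1])
env.line_to(at(0,0,112),rate=60);env.dwell(.2);st('near')
print(env.line_to(at(0,0,92),rate=20,f_stop=4));st('probe')
E
```

```text
above 14.91 0.35 -0.57 140.02 [ 0.   -0.33 -1.88] [-0.019 -0.185 -0.012] 0.158
near 15.78 0.17 0.19 112.38 [-0.36  0.13 -1.16] [ 0.03  -0.185  0.06 ] 0.16
False
probe 16.93 0.0 -0.01 92.07 [-0.51 -0.09 -1.9 ] [ 0.152 -0.207 -0.094] 0.162
```

View pics/w5.png

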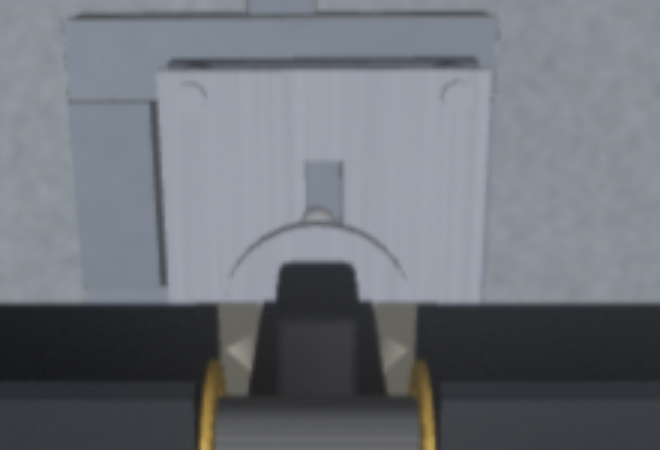

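```bash
python3 - <<'E'
from h import *
from bench import env
h1=env.line_to(at(0,0,79.5),rate=20,f_stop=4);st('lower')
if h1: raise SystemExit('contact early')
print(env.line_to(at(0,0,67.3),rate=15,f_stop=14));env.dwell(.2);st('pressed')
E
```

```text
lower 17.7 -0.05 0.03 79.42 [ 0.21  1.43 -2.66] [ 0.368 -0.23   0.005] 0.156
False
pressed 18.87 0.19 0.07 67.84 [-3.18  0.09  6.63] [-0.121  0.707  0.018] 0.155
```

```bash
python3 - <<'E'
from h import *
from bench import env
for a in range(15,91,15):
    env.reach(at(0,0,67.3),down(83.7+a)); s=st(a)
    if np.linalg.norm(s['wrist_force'])>18 or abs(s['wrist_torque'][2])>.8: print('stop');break
E
```

```text
15 19.23 0.87 0.51 68.15 [-0.85 -0.21  7.03] [-0.055  0.074  0.058] 0.157
30 19.58 0.94 0.58 68.2 [-0.29  0.35  7.06] [ 0.005 -0.011  0.066] 0.154
45 19.94 0.94 0.6 68.2 [-0.18  0.47  6.84] [-0.    -0.075  0.082] 0.153
60 20.3 0.97 0.62 68.21 [-0.71 -0.26  5.61] [ 0.05  -0.032  0.087] 0.16
75 20.66 0.98 0.64 68.21 [ 0.27 -0.18  6.88] [ 0.033 -0.019  0.09 ] 0.157
90 21.02 0.97 0.65 68.2 [-0.33 -0.11  6.89] [0.013 0.052 0.071] 0.159
```

```bash
python3 - <<'E'
from h import *
from bench import env,observe,cams
r=down(173.7)
print(env.line_to(at(-.5,-.4,70.5),rot=r,rate=12));st('a')
print(env.line_to(at(-.5,-.4,74.5),rot=r,rate=8,f_stop=9));env.dwell(.2);st('up')
print(env.line_to(at(-.5,-.4,76),rot=r,rate=8,f_stop=5));env.dwell(.2);st('tug')
E
```

```text
False
a 21.44 0.88 0.59 71.5 [ 2.42 -0.51  4.52] [ 0.246 -0.695  0.011] 0.158
True
up 22.1 0.47 0.39 74.1 [ 0.2   0.11 -0.09] [-0.049 -0.068 -0.008] 0.158
True
tug 22.51 0.43 0.37 74.04 [0.64 1.52 3.78] [ 0.257 -0.276  0.03 ] 0.156
```

```bash
python3 - <<'E'
from h import *
from bench import env,jaws,observe,cams
r=down(173.7)
env.line_to(at(.3,.3,74),rot=r,rate=8);st('relax')
jaws.grip(0.5);env.dwell(.2);st('open')
env.line_to(at(.3,.3,170),rot=r,rate=80);jaws.grip(1.0);env.dwell(.3)
s=st('clear');c=cams.read_camera("wrist");c['R'],c['t']=wristRt(c,s);np.savez("w6.npz",**c,tp=s['tool_pos'])
t=cams.read_camera("scene")
cv2.imwrite("pics/w6.png",np.hstack([c['color'][60:360,100:460],cv2.resize(t['color'][130:230,280:400],None,fx=3,fy=3)])[...,::-1])
d=c['z_map'];v,u=np.nonzero(d>0);sel=(u>180)&(u<400)&(v>120)&(v<260);u,v=u[sel],v[sel]
x=cv2.undistortPoints(np.c_[u,v].astype(float).reshape(-1,1,2),K(c),c['dist_coeffs']).reshape(-1,2)
W=(np.c_[x,np.ones(len(x))]*d[v,u][:,None]-c['t'])@c['R']
b=W[:,:2]-[539,234.3];X,Y,Z=b@BX,b@BY,W[:,2]
k=(abs(X)<40)&(abs(Y)<40)&(Z>70)
m=k&(Z>np.percentile(Z[k],50)-3)
print('handle top z',np.percentile(Z[k],[50,90]).round(1),'rect bed',rect(np.c_[X[m],Y[m]]))
p=(abs(X)<40)&(abs(Y)<40)&(np.hypot(X,Y)>26)&(Z>40)&(Z<60);print('plate z',np.median(Z[p]).round(1))
cz=(np.hypot(X,Y)<19)&(Z>45)&(Z<62);print('collar z',np.median(Z[cz]).round(1))
E
```

```text
relax 22.76 0.44 0.37 74.05 [1.17 0.09 2.91] [ 0.236 -0.536  0.006] 0.16
open 23.68 0.32 0.31 74.0 [-0.64  0.12  0.12] [ 0.093 -0.073 -0.011] 0.499
clear 26.23 0.29 0.31 169.99 [0.41 0.9  0.25] [ 0.081 -0.072  0.015] 0.999
handle top z [97.2 98.2] rect bed (array([ 0.5, -2.3]), (39.3, 13.8), 89.5)
plate z 48.6
collar z 52.5
```

View pics/w6.png

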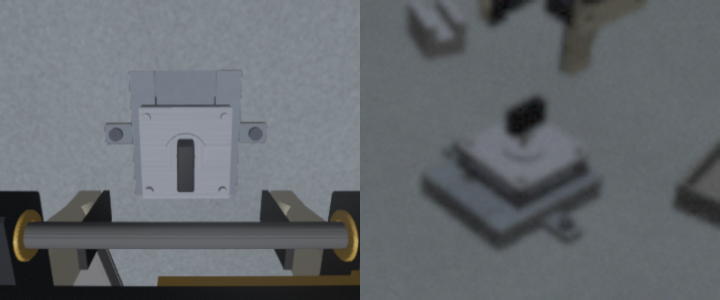

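```bash
python3 -c "
from bench import workorder,observe
print(workorder.hand_in(),observe()['clock'])"
```

```text
the job is handed in; nothing more can be done
the job is handed in; nothing more can be done
```

The T-post is locked into the fixture, the gripper is open and clear about 96 mm above it, and the job is handed in, at about 26 s on the robot clock.

- **How it went:** I took the post by its handle from the rack and found the slot with the wrist camera. The crossbar dropped in at the first probe with no contact. I pressed the sprung plate about 9 mm (about 9 N), gave the post a quarter turn, let it rise and released it. The turn met almost no resistance, about 0.09 N m.
- **Last checks:**

| Check | Measured | Expected when locked |
|---|---|---|
| Handle top height | 97–98 mm | 98 mm |
| Sprung plate height | 48.6 mm | 49 mm |
| Collar top height | 52.5 mm | 53 mm |
| Handle angle to the slot | 89.5° | 90° |

  A light upward tug before release was stopped at the seat height, about 24 mm. No force reading I took came above 8 N.

- **Disagreements:**
  - The top camera placed the slot and the handle about 5–6 mm off in y from the wrist camera. The scene camera and a second wrist view, turned half round, supported the wrist camera, so I used that.
  - The tool sat about 1 mm off its commanded position while pressed and turning. This did not affect the result.
  - I did not measure the other objects again at the end. The arm kept clear of them throughout.

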